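Pack the hire kit, leave the other optics

ROBOT

A 6-joint arm with a two-finger parallel gripper is mounted at the origin on the work surface. World frame = base frame: x ahead of the robot, y to its left, z up, the work surface at z = 0. Lengths are in m, angles in rad, forces in N, time in s.
With the tool pointing down it reaches from about 0.425 to 0.925 m from the base axis. Payload 12.5 kg.
Tool frame: the origin (TCP) lies between the finger pads; the fingertips stand 14 mm ahead of it and the grasp point (between the pads) lies 5 mm behind it (tip_extent is the distance from the TCP to the fingertips, in m); z points along the fingers, y is the line along which they close (so a half turn about z gives the same grasp; the last joint's range is limited). The gripper opens to 85 mm and grips with 20 to 120 N. Pads are 22 mm wide; open, the fingers measure 114 mm over their backs; the gripper's body (76 mm by 85 mm) begins 54 mm behind the grasp point. The pads swing forward as they close: fully open they stand 13 mm farther back than shut.
Start: joints at [-1.251, 0.491, 1.559, -0, 1.092, -0.106], TCP at [0.258, -0.569, 0.245] pointing down, gripper open.
Joint ranges: [-3.1, 3.1], [-0.84, 2.19], [0.05, 2.79], [-1.13, 4.28], [0.06, 2.93], [-2.69, 2.69]. Speed limits (rad/s): [2.22, 2.22, 2.79, 3.14, 3.14, 3.14].

INTERFACE

Orientations are given as a unit quaternion [w, x, y, z].
In Python, from rig import get_state, read_camera, camera_model, sign_off, tip_extent gives the robot as it stands.
- The arm moves only by the tool drive_tool, never from a script. Its argument "rows" is a list of rows, each a list of 4 numbers: the shift along the tool's x, y, z in m, then the turn about the tool's z in rad. A call has exactly 8 rows; each row is the pose to reach, as a shift and turn from the pose commanded when the call began, along the tool's axes at that moment; what a row does not reach only later rows make up. A row lasts 1/8 s, in which the tool goes at most 62.5 mm and 10.7 degrees, less where a joint would pass 70% of its speed; a pose out of reach is approached as far as the arm can. A call with a gripper value outside its range is refused whole. "fingers" is the closure, from 0 (fully open) to 1 (shut), set as the call begins (left out, the last holds). The fingers move at their own pace and stop on an object; "grip_force" is the grip in N (left out, the last holds). Time passes only in rows, so rows that repeat a pose let the fingers close, or fill a call up. It gives the time, the measured TCP pose, the force, the opening and the grip force at its end, in the units of the state.
- get_state(): the state, without advancing time (a new reading comes with each control period).
- read_camera(name): name is "scene" or "top" or "wrist"; returns (picture, depth): 420x560x3 uint8, red, green, blue; 420x560 float32, m along the optical axis (not along the pixel's ray), 0 where there is no reading.
- camera_model(name): a dict with "intrinsics" (3x3 intrinsics, pixels), "eye" and "attitude" of the camera in the world; the wrist camera has in their place "hand_eye" (4x4, takes a point from camera to tool coordinates, whose origin is the TCP and whose axes are the flange's). Camera axes: x right, y up, looking along -z (the intrinsics and any distortion apply to the point x, -y, -z); pixel columns grow to the right and rows downward; lengths in m; the calibration is good to about 2 mm. A picture is of the moment at which its call begins: read the wrist's pose just before it. camera_model takes no time and is no camera call.
- sign_off(): hands the job in; it is judged then, once.
The state is a dict: "time": time; "joint_pos": joint angles; "joint_velocities": joint speeds; "joint_efforts": joint torques, N m; "eef_pos": TCP position; "tcp_rot": TCP orientation; "force": force on the tool from outside, world axes, zero at the start; "wrist_torque": the same for the moment, N m; "finger_gap": finger opening in m; "grip_force": force on a finger pad.
Only numpy, scipy, OpenCV 4.12 (cv2) and the standard library are available. Lean on these libraries where they do the work, as an engineer would, in place of code of your own. Each camera call takes 0.05 s, during which the arm holds its last target. There are 200 camera calls.

TASK

Pack the hire kit into the tray: set the low silver pancake lens upright in the middle of the round grey case base and then put the grey case lid over it, so that the lid sits level in the base; stand the long steel teleconverter in the large foam nest and the short one in the small nest, fully down in the recess. The tall silver lens, the hollow extension tube and the black hood belong to other customers: leave them standing where they are. Set the glass down by hand, do not let it drop.

Things in the scene. Friction and masses are not known exactly. Their poses are not given: they have to be found in the camera images.
- pancake_lens: low silver lens, a disc 56 mm across and 22 mm high, with a silver face and a very small dark glass (20 mm) on top. Upright at the start; origin at the centre of its underside, z up. 0.10 to 0.16 kg.
- case_lid: translucent grey lid of the round lens case, an upside-down cup 76 mm across and 30 mm high, wall 2 mm (72 mm across inside, 28 mm deep), with a paler solid grip bar on top: 40 mm long along the lid's x, 12 mm wide along its y, from 30 to 48 mm above the underside. Open side down; origin at the centre of its underside (the open rim plane), z up. 0.036 to 0.06 kg.
- long_converter: long steel teleconverter: plain satin steel cylinder 60 mm across and 48 mm high, a steel mount face on top with glass (31 mm) in the middle. Upright at the start; origin at the centre of its underside, z up. 0.22 to 0.37 kg.
- short_converter: short steel teleconverter: same finish, 50 mm across and 24 mm high, glass (26 mm) in the middle of the top. Upright at the start; origin at the centre of its underside, z up. 0.13 to 0.23 kg.
- case_base: round translucent grey case base, a shallow dish 98 mm across outside and 92 mm inside, floor 4 mm above its underside, rim 9 mm above its underside. Fixed insert in any of four places, 110 mm apart (2 x 2), of a fixed tray: 236 mm square, floor 4 mm, rim 16 mm above the bench. Origin: centre of underside, on the tray floor; z up, x, y along the tray sides.
- nest_large: large black foam nest: a 100 mm square pad 9 mm thick with a round recess 76 mm across, 5 mm deep (its grey floor 4 mm above its underside). Fixed insert in any of four places, 110 mm apart (2 x 2), of a fixed tray: 236 mm square, floor 4 mm, rim 16 mm above the bench. Origin: centre of underside, on the tray floor; z up, x, y along the tray sides.
- nest_small: small black foam nest: an 88 mm square pad 9 mm thick with a round recess 66 mm across, 5 mm deep (its grey floor 4 mm above its underside). Fixed insert in any of four places, 110 mm apart (2 x 2), of a fixed tray: 236 mm square, floor 4 mm, rim 16 mm above the bench. Origin: centre of underside, on the tray floor; z up, x, y along the tray sides.
- tall_lens: tall silver lens, to be left alone: 56 mm across like the pancake lens but 52 mm high, with a black rubber ring, a black face and a large glass (40 mm) on top. Upright at the start; origin at the centre of its underside, z up.
- extension_tube: extension tube, to be left alone: a hollow steel ring 60 mm across, bore 46 mm with the bench seen through it, 34 mm high. Upright at the start; origin at the centre of its underside, z up. A battery and a cap, 12 mm high or less, lie among the optics; the fourth tray place holds a charger, top 29 mm above the bench.
- hood: black plastic lens hood, to be left alone: an open flared ring, 56 mm across below and 66 mm above, 30 mm high. Upright at the start; origin at the centre of its underside, z up. All seven loose optics start at least 105 mm apart, centre to centre, in a corner fenced by chrome rods 55 mm high.
Things that resemble listed ones, but are neither listed nor needed, are in the scene too. Leave any blue or green look-alike of the long_converter alone. Leave any turquoise look-alike of the case_base alone.

How it is judged:
On the way, in this order (a step that is already met when the one before it is completed fails the run):
1. the pancake lens is upright on the floor of the case base (horizontal distance between pancake_lens and case_base below 0.014 m and z of pancake_lens in the frame of case_base between 0.001 and 0.0075 m and angle between pancake_lens's own z axis and vertical below 0.12 rad), for 0.2 s.
2. the lid is over the lens, down on the floor of the case base (all of step 1 and horizontal distance between case_lid and case_base below 0.011 m and z of case_lid in the frame of case_base between 0.001 and 0.0075 m and angle between case_lid's own z axis and vertical below 0.12 rad and horizontal distance between case_lid and pancake_lens below 0.012 m), for 0.2 s.
At the end, for the whole second after the job is handed in: Lens (14 mm off centre at most) and, over it, lid (11 mm) on the case base floor; long and short converters down in the large and small recess (11 mm); all upright within 0.12 rad, released, at rest. Tall lens, tube and hood standing within 25 mm of their starts (all of step 2 and horizontal distance between long_converter and nest_large below 0.011 m and z of long_converter in the frame of nest_large between 0.001 and 0.0075 m and angle between each of long_converter, short_converter's own z axis and vertical below 0.12 rad and horizontal distance between short_converter and nest_small below 0.011 m and z of short_converter in the frame of nest_small between 0.001 and 0.0075 m and linear speed of each of pancake_lens, case_lid, long_converter, short_converter below 0.02 m/s and angular speed of each of pancake_lens, case_lid, long_converter, short_converter below 0.2 rad/s and distance of each of tall_lens, extension_tube, hood from where it was at the start of the episode below 0.025 m and angle between each of tall_lens, extension_tube, hood's own z axis and vertical below 0.2 rad); the robot touches nothing.
It fails at once if the tall silver lens is shifted or knocked over (distance of tall_lens from where it was at the start of the episode above 0.025 m or angle between tall_lens's own z axis and vertical above 0.3 rad).
It fails at once if the hollow extension tube is shifted or knocked over (distance of extension_tube from where it was at the start of the episode above 0.025 m or angle between extension_tube's own z axis and vertical above 0.3 rad).
It fails at once if the black hood is shifted or knocked over (distance of hood from where it was at the start of the episode above 0.025 m or angle between hood's own z axis and vertical above 0.3 rad).
It fails at once if the pancake lens or a teleconverter is dropped (falls free of the fingers at over 0.6 m/s, a fall of about 2 cm) ((linear speed of pancake_lens above 0.6 m/s and contact force between the fingers and pancake_lens below 0.05 N) or (linear speed of long_converter above 0.6 m/s and contact force between the fingers and long_converter below 0.05 N) or (linear speed of short_converter above 0.6 m/s and contact force between the fingers and short_converter below 0.05 N)).
It also fails if it takes over 106 s, if anything falls off the work surface, if the arm or the gripper's body presses on something with over 40 N, if the wrist force passes 120 N, or if a joint passes its speed limit or range.

## Working session

There is one attempt and no reset: what is moved stays moved. The work goes in short steps, Python scripts to look and compute and a tool call to move; the robot and the scene stay as the last step left them, time stands still between calls to the robot, and variables do not carry over. Pictures are saved under pics/ and viewed, at most 14 in all, crops included, and the job is handed in when it is done.

Besides the shell and the picture viewer there is one more tool, called after "Call:" as name([rows], argument=value, ...), one row to a line, values as JSON. drive_tool: Moves the arm, as the interface text tells. Its arguments: {"type":"object","properties":{"rows":{"type":"array","items":{"type":"array","items":{"type":"number"}}},"fingers":{"type":"number"},"grip_force":{"type":"number"}},"required":["rows"]}

```bash
ls; mkdir -p pics; python3 - <<'E'
from rig import *
import cv2,numpy as np
for n in("scene","top","wrist"):
    p,d=read_camera(n); cv2.imwrite(f"pics/{n}0.png",cv2.cvtColor(p,cv2.COLOR_RGB2BGR)); np.save(f"pics/{n}0.npy",d)
    print(n,camera_model(n))
s=get_state();print(s["eef_pos"],s["tcp_rot"],s["time"],s["finger_gap"],s["force"],tip_extent)
E
```

```text
pics
scene {'intrinsics': array([[528.87936173,   0.        , 290.87275847],
       [  0.        , 528.87936173, 208.56377284],
       [  0.        ,   0.        ,   1.        ]]), 'eye': array([ 1.25137307, -0.60048909,  0.99623512]), 'attitude': array([0.83191585, 0.35035665, 0.1676819 , 0.3962941 ])}
top {'intrinsics': array([[453.34613964,   0.        , 274.0410507 ],
       [  0.        , 453.34613964, 207.20430887],
       [  0.        ,   0.        ,   1.        ]]), 'eye': array([ 0.3369425 , -0.0164665 ,  1.32619829]), 'attitude': array([ 0.70623616,  0.05803335, -0.04281089, -0.70429387])}
wrist {'intrinsics': array([[294.09723557,   0.        , 278.72075544],
       [  0.        , 294.09723557, 202.24118098],
       [  0.        ,   0.        ,   1.        ]]), 'hand_eye': array([[ 8.81964377e-04,  9.56366768e-01,  2.92167463e-01,
         7.52142075e-02],
       [ 9.99998535e-01, -1.27209338e-03,  1.14531833e-03,
        -1.03660705e-03],
       [ 1.46700868e-03,  2.92166025e-01, -9.56366489e-01,
        -1.28602991e-01],
       [ 0.00000000e+00,  0.00000000e+00,  0.00000000e+00,
         1.00000000e+00]])}
[ 0.25813222 -0.56902931  0.24488091] [-4.09772201e-04  9.77425228e-01  2.11281222e-01 -4.31452131e-05] 0.15 0.08549619954531355 [-0.36021573 -0.17735975  0.12193624] 0.014
```

View pics/top0.png

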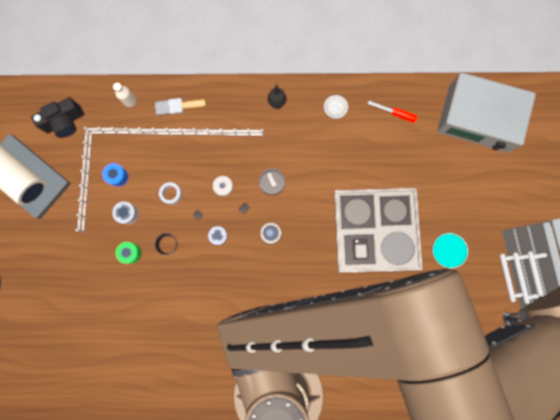

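View pics/scene0.png

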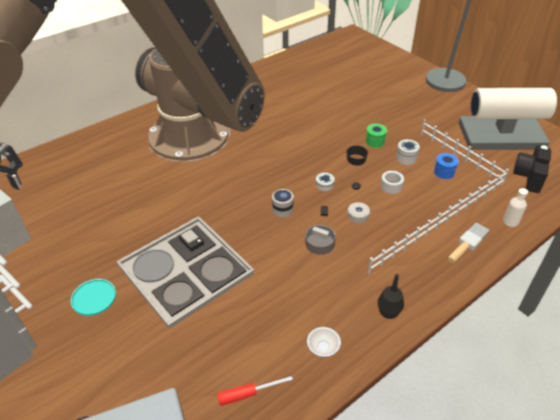

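Top view, as I read it: blue (114,174), green (127,252), plain steel (123,212), tube (169,193), hood (166,244), short converter candidate (217,235), pancake candidate (222,185), lid (272,181), tall lens candidate (270,232). In the tray: large nest (358,210), small nest (396,210), charger (360,248), base (397,247). The turquoise dish is at (450,250).

```bash
cat > h.py <<'E'
from rig import *
import numpy as np, cv2
from scipy.spatial.transform import Rotation as R
from scipy import ndimage, optimize
def rot(q): return R.from_quat(np.r_[q[1:],q[0]]).as_matrix()
def pose(name,st=None):
    c=camera_model(name)
    if name!="wrist": return c["intrinsics"],rot(c["attitude"]),np.array(c["eye"])
    st=st or get_state(); T=np.eye(4); T[:3,:3]=rot(st["tcp_rot"]); T[:3,3]=st["eef_pos"]; T=T@c["hand_eye"]
    return c["intrinsics"],T[:3,:3],T[:3,3]
def cloud(P,d):
    K,A,e=P; v,u=np.mgrid[:d.shape[0],:d.shape[1]]
    c=np.stack([(u-K[0,2])/K[0,0]*d,-(v-K[1,2])/K[1,1]*d,-d],-1)
    return c@A.T+e
def onplane(P,uv,z):  # pixels -> world at height z
    K,A,e=P; uv=np.atleast_2d(uv); r=np.stack([(uv[:,0]-K[0,2])/K[0,0],-(uv[:,1]-K[1,2])/K[1,1],-np.ones(len(uv))],-1)@A.T
    return e+r*((z-e[2])/r[:,2])[:,None]
def proj(P,X):
    K,A,e=P; c=(np.atleast_2d(X)-e)@A; return np.stack([K[0,2]-K[0,0]*c[:,0]/c[:,2],K[1,2]+K[1,1]*c[:,1]/c[:,2]],-1)
def circ(xy):  # circle fit
    f=lambda p:np.hypot(*(xy-p[:2]).T)-p[2]
    return optimize.least_squares(f,[*xy.mean(0),.03],loss="soft_l1",f_scale=.001).x
def snap(name,tag):
    st=get_state(); P=pose(name,st); p,d=read_camera(name)
    cv2.imwrite(f"pics/{tag}.png",p[:,:,::-1]); np.save(f"pics/{tag}.npy",d); return P,p,d
def blobs(P,d,zmin=.007,roi=(.2,.95,-.6,.75),zmax=.08):
    X=cloud(P,d); z=X[...,2]; m=(d>0)&(z>zmin)&(z<zmax)&(X[...,0]>roi[0])&(X[...,0]<roi[1])&(X[...,1]>roi[2])&(X[...,1]<roi[3])
    L,n=ndimage.label(m); out=[]
    for i in range(1,n+1):
        q=X[L==i]
        if len(q)<25 or len(q)>9000: continue
        top=np.percentile(q[:,2],90); t=q[q[:,2]>top-.006]; lo,hi=t[:,:2].min(0),t[:,:2].max(0)
        vv,uu=np.nonzero(L==i); out.append((int(uu.mean()),int(vv.mean()),*np.round(np.r_[(lo+hi)/2,hi-lo,top],4)))
    return out
def rows(target,yaw=None,st=None): # tool shift+turn to reach target; yaw = world angle of tool y
    st=st or get_state(); A=rot(st["tcp_rot"]); s=A.T@(np.array(target)-st["eef_pos"]); o=[*np.round(s,4)]
    if yaw is not None:
        a=A.T@np.array([np.cos(yaw),np.sin(yaw),0]); t=np.arctan2(-a[0],a[1]); t=(t+np.pi/2)%np.pi-np.pi/2; o.append(round(t,3))
    return o
E
python3 - <<'E'
from h import *
for n in("top","scene"):
    print(n); d=np.load(f"pics/{n}0.npy"); P=pose(n)
    for b in blobs(P,d): print(*b)
    X=cloud(P,d)
    for u,v in ((358,210),(396,210),(397,247),(378,229),(450,250),(300,220)) if n=="top" else ((215,268),(180,292),(153,265),(185,268),(93,297),(250,250)): print(u,v,np.round(X[v,u],4))
p=cv2.imread("pics/top0.png"); q=cv2.imread("pics/scene0.png")
a=cv2.resize(p[150:280,90:300],None,fx=3.8,fy=2.3*1.65/1,interpolation=cv2.INTER_CUBIC) if 0 else cv2.resize(p[155:275,95:300],None,fx=2.9,fy=2.9,interpolation=cv2.INTER_CUBIC)
b=cv2.resize(q[115:255,265:465],(594,240*594//343),interpolation=cv2.INTER_CUBIC)[:250] if 0 else cv2.resize(q[115:255,265:465],(357,250),interpolation=cv2.INTER_CUBIC)
c=cv2.resize(p[180:280,330:475],(236,163),interpolation=cv2.INTER_CUBIC)
o=np.zeros((600,600,3),np.uint8); o[:a.shape[0],:a.shape[1]]=a[:,:600]; o[350:600,:357]=b; o[350:513,360:596]=c
cv2.imwrite("pics/crop1.png",o)
E
```

```text
top
457 122 0.8076 -0.5361 0.183 0.1232 0.075
126 97 0.8547 0.4572 0.0319 0.0359 0.0758
277 98 0.8483 0.0053 0.0342 0.0378 0.0738
336 106 0.829 -0.1721 0.0677 0.0664 0.0245
60 119 0.7916 0.6554 0.1037 0.1258 0.0746
176 105 0.8332 0.2985 0.0477 0.1468 0.0212
399 113 0.803 -0.3678 0.0437 0.0866 0.0255
139 151 0.6044 0.3097 0.3065 0.5304 0.0475
44 185 0.5939 0.6861 0.206 0.1276 0.0318
115 174 0.6193 0.4796 0.0571 0.0594 0.0506
271 181 0.599 0.0179 0.0374 0.0234 0.043
222 186 0.5887 0.1626 0.0516 0.0537 0.0244
170 193 0.5656 0.3163 0.0572 0.0575 0.0353
379 230 0.4608 -0.2894 0.2385 0.2423 0.0179
357 211 0.5136 -0.232 0.1035 0.1037 0.0152
395 210 0.518 -0.3418 0.0892 0.0917 0.0149
125 212 0.5067 0.4417 0.058 0.0577 0.0503
243 208 0.5235 0.1003 0.0297 0.0289 0.0151
197 214 0.5042 0.2372 0.0212 0.0214 0.0122
270 233 0.4467 0.0211 0.0512 0.0535 0.055
217 235 0.4416 0.175 0.0491 0.0493 0.0265
399 236 0.438 -0.3504 0.0316 0.0213 0.0123
405 249 0.411 -0.3617 0.0863 0.0641 0.0135
163 243 0.4163 0.3233 0.0633 0.0628 0.0304
359 249 0.4039 -0.2358 0.0571 0.0398 0.0299
390 237 0.4378 -0.3229 0.0261 
[... 787 characters left out ...]
6 0.0178 0.0567 0.0538 0.0557
513 212 0.8589 0.4526 0.0383 0.0351 0.0737
357 211 0.5914 0.1609 0.0553 0.0579 0.0261
323 210 0.5254 0.098 0.0314 0.0302 0.0153
184 274 0.4606 -0.2897 0.246 0.2429 0.0177
468 240 0.8364 0.2963 0.0472 0.1522 0.0217
190 243 0.4036 -0.2373 0.0609 0.0415 0.032
319 238 0.6012 0.0163 0.0383 0.0249 0.0441
90 297 0.4016 -0.4967 0.0994 0.097 0.0126
390 302 0.8523 0.0023 0.0393 0.039 0.0738
323 340 0.828 -0.1726 0.068 0.0701 0.0267
242 391 0.8147 -0.349 0.062 0.1315 0.0275
215 268 [ 0.5111 -0.2354  0.0129]
180 292 [ 0.5186 -0.336   0.0111]
153 265 [ 0.4077 -0.3453  0.011 ]
185 268 [ 0.4634 -0.29    0.0099]
93 297 [ 0.402  -0.4967  0.0066]
250 250 [ 0.5086 -0.1314  0.0009]
```

View pics/crop1.png

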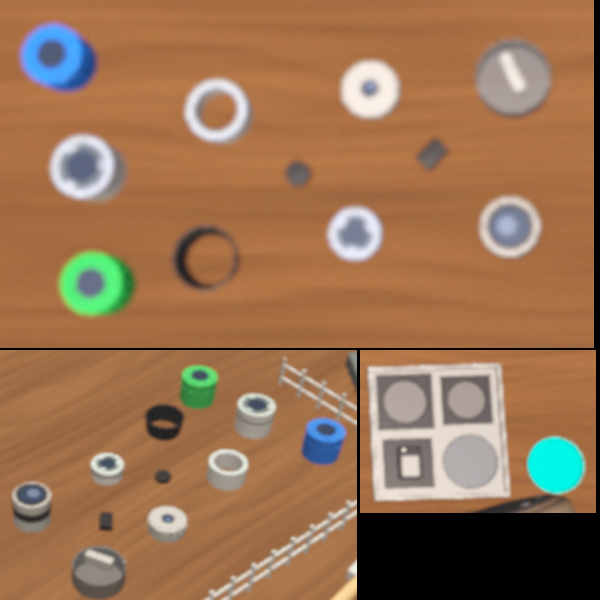

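Both views agree to about 2 mm. The candidates are:
- **Pancake:** top (222,186), cream-silver with a tiny glass, about 23 mm high. The tall lens at (270,233) has a large glass and is 53 mm high, so it isn't the one.
- **Short converter:** (217,235), steel, 25 mm high.
- **Long converter:** (125,212), plain steel, 48 mm high. The blue and green ones at (115,174) and (128,252) are look-alikes.
- **Tube and hood:** hollow ring at (170,193), black ring at (163,243).
- **Lid:** (271,181), with the grip bar.
- **Base:** grey disc in the tray at (397,247). The turquoise one is outside the tray.

Next I'll move over the tray.

```bash
python3 - <<'E'
from h import *
print(rows([.461,-.2895,.22],np.pi/2), rows([.461,-.2895,.22],0))
print(rot(get_state()["tcp_rot"]).round(3))
E
```

```text
[np.float64(0.3002), np.float64(-0.1708), np.float64(0.025), np.float64(0.426)] [np.float64(0.3002), np.float64(-0.1708), np.float64(0.025), np.float64(-1.145)]
[[ 0.911  0.413 -0.   ]
 [ 0.413 -0.911  0.001]
 [ 0.    -0.001 -1.   ]]
```

Call:
drive_tool([
  [0.05,-0.028,0.004,0.06],
  [0.1,-0.057,0.008,0.13],
  [0.15,-0.085,0.012,0.2],
  [0.2,-0.114,0.016,0.27],
  [0.25,-0.142,0.02,0.34],
  [0.3,-0.171,0.025,0.426],
  [0.3,-0.171,0.025,0.426],
  [0.3,-0.171,0.025,0.426],
], fingers=0)

```text
time: 1.15
eef_pos: [0.4607, -0.2897, 0.2203]
tcp_rot: [0.0, 1.0, 0.001, -0.0]
force: [-0.2, -0.5, -0.3]
finger_gap: 0.0855
grip_force: 0.0
```

```bash
cat > tray.py <<'E'
from h import *
import sys
P,p,d=snap("wrist",sys.argv[1]); st=get_state(); print(st["eef_pos"],rot(st["tcp_rot"]).round(3).tolist(),st["time"])
for b in blobs(P,d,.0085,(.3,.62,-.45,-.14),.05): print(*b)
E
python3 tray.py w1
```

```text
[ 0.46043912 -0.29019621  0.22027042] [[1.0, -0.0, -0.0], [-0.0, -1.0, -0.0], [-0.0, 0.0, -1.0]] 1.2
274 127 0.4714 -0.2847 0.2224 0.2428 0.0169
224 128 0.515 -0.2281 0.1022 0.1023 0.0141
324 125 0.5186 -0.3386 0.0896 0.0901 0.014
230 108 0.5402 -0.2338 0.0136 0.0099 0.0097
322 104 0.5425 -0.3355 0.0094 0.007 0.0096
314 111 0.5357 -0.3269 0.0063 0.0112 0.0096
207 114 0.5328 -0.2087 0.0074 0.0111 0.0095
222 119 0.5275 -0.2257 0.0161 0.0138 0.0096
323 123 0.5229 -0.3374 0.0087 0.0109 0.0095
233 125 0.5211 -0.2369 0.0098 0.0182 0.0097
332 125 0.5218 -0.347 0.0086 0.0078 0.0096
220 145 0.4994 -0.2217 0.0158 0.0325 0.0098
310 142 0.5025 -0.3236 0.0057 0.0092 0.0095
234 155 0.4864 -0.236 0.0081 0.0082 0.0096
322 219 0.4085 -0.3417 0.0977 0.0966 0.0137
232 221 0.4057 -0.2322 0.0578 0.041 0.0304
278 266 0.3476 -0.2874 0.0128 0.2212 0.0168
```

View pics/w1.png

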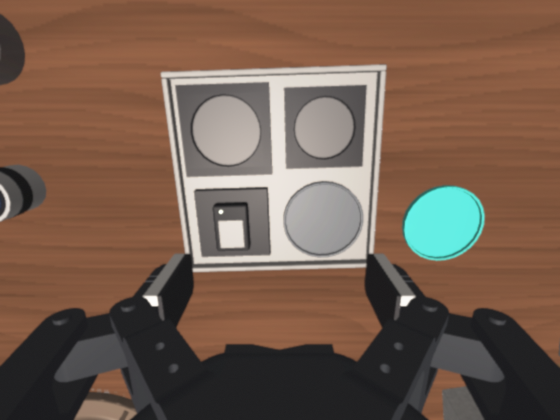

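Wrist view: large recess (226,130), small recess (324,127), base dish (323,218), charger (231,228), turquoise dish (444,222). The spacings come out at 110 mm and the heights at 13–14 mm, which fits the description. Next stop is above the pancake.

Call:
drive_tool([
  [0.016,-0.053,0,0],
  [0.032,-0.106,0,0],
  [0.048,-0.16,0,0],
  [0.064,-0.213,0,0],
  [0.08,-0.267,0,0],
  [0.1,-0.32,0,0],
  [0.11,-0.375,0,0],
  [0.12,-0.41,0,0],
])

```text
time: 2.2
eef_pos: [0.5813, 0.1211, 0.2203]
tcp_rot: [0.0, 1.0, -0.0, 0.0]
force: [0.1, -0.3, -0.3]
finger_gap: 0.0854
grip_force: 0.0
```

```bash
cat > obj.py <<'E'
from h import *
import sys
P,p,d=snap("wrist",sys.argv[1]); st=get_state(); print(st["eef_pos"],rot(st["tcp_rot"]).round(3)[:,0].tolist(),st["time"])
for b in blobs(P,d,.009,(.3,.75,-.1,.6),.07): print(*b)
E
python3 obj.py w2
python3 - <<'E'
from h import *
p=cv2.imread("pics/w1.png");d=np.load("pics/w1.npy");c=camera_model("wrist")["hand_eye"]
E
```

```text
[0.58214769 0.1238628  0.22027445] [1.0, 0.001, 0.001] 2.25
235 9 0.7472 0.191 0.0056 0.2855 0.0478
369 162 0.6016 0.0225 0.0395 0.025 0.0466
239 171 0.5906 0.1673 0.0548 0.0557 0.0238
106 193 0.5665 0.3195 0.0589 0.0597 0.0348
293 223 0.5255 0.104 0.0329 0.0318 0.0131
18 241 0.5058 0.4301 0.0555 0.0284 0.0493
184 238 0.5053 0.2409 0.022 0.0237 0.0105
352 288 0.4478 0.0301 0.0562 0.0432 0.054
234 284 0.4432 0.179 0.05 0.0494 0.026
111 294 0.4282 0.3312 0.0448 0.0563 0.0304
31 317 0.3967 0.4373 0.0507 0.0523 0.0501
```

View pics/w2.png

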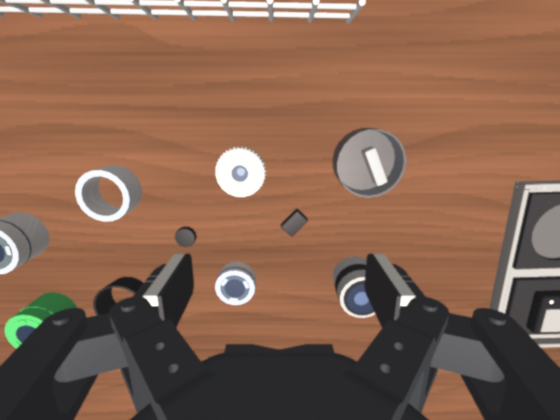

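```bash
cat > tip.py <<'E'
from h import *
import sys
c=camera_model("wrist"); d=np.load(f"pics/{sys.argv[1]}.npy")
T=c["hand_eye"]; X=cloud((c["intrinsics"],T[:3,:3],T[:3,3]),d)
m=(d>0)&(abs(X[...,0])<.03)&(abs(X[...,1])<.07)&(X[...,2]<.04)
q=X[m]; 
for lo in np.arange(-.05,.03,.005):
    s=q[(q[:,2]>=lo)&(q[:,2]<lo+.005)]
    if len(s): print(round(lo,3),len(s),s.min(0).round(4),s.max(0).round(4),"inner",np.abs(s[:,1]).min().round(4))
E
python3 tip.py w2
python3 - <<'E'
from h import *
p=cv2.imread("pics/w2.png"); d=np.load("pics/w2.npy")
P=pose("wrist")
# lid bar
X=cloud(P,d); m=(X[...,2]>.036)&(X[...,2]<.055)&(X[...,1]<.08)&(X[...,1]>-.03)&(X[...,0]>.55)&(X[...,0]<.65)
q=X[m][:,:2]; print(q.mean(0)); r=cv2.minAreaRect((q*1000).astype(np.float32)); b=cv2.boxPoints(r); print(r,b)
E
```

```text
-0.05 2062 [-0.0127 -0.07   -0.05  ] [ 0.0147  0.0699 -0.045 ] inner 0.0368
-0.045 805 [ 0.0059 -0.0698 -0.045 ] [ 0.0149  0.0688 -0.04  ] inner 0.0406
-0.04 738 [ 0.0002 -0.0569 -0.04  ] [ 0.0128  0.0539 -0.035 ] inner 0.0409
-0.035 652 [-0.0054 -0.0575 -0.035 ] [ 0.0121  0.0546 -0.03  ] inner 0.0406
-0.03 836 [-0.0115 -0.0579 -0.03  ] [ 0.012   0.0554 -0.025 ] inner 0.0406
-0.025 752 [-0.0112 -0.0577 -0.025 ] [ 0.012   0.0551 -0.02  ] inner 0.0406
-0.02 695 [-0.0111 -0.0582 -0.02  ] [ 0.012   0.0552 -0.015 ] inner 0.0408
-0.015 615 [-0.0111 -0.058  -0.015 ] [ 0.0118  0.0552 -0.01  ] inner 0.0408
-0.01 522 [-0.0108 -0.0568 -0.01  ] [ 0.0118  0.0552 -0.005 ] inner 0.0407
-0.005 302 [-0.0109 -0.0509 -0.005 ] [ 0.0115  0.0479 -0.    ] inner 0.0408
-0.0 36 [-0.0092 -0.0446  0.    ] [0.0067 0.0415 0.0014] inner 0.0411
[0.60386991 0.02676684]
((603.1519165039062, 25.171226501464844), (39.8640022277832, 12.52653694152832), 24.515153884887695) [[582.41797   22.599407]
 [587.6156    11.202119]
 [623.88586   27.743046]
 [618.68823   39.140335]]
```

Call:
drive_tool([
  [0.004,-0.02,0.02,0],
  [0.009,-0.045,0.05,0],
  [0.009,-0.045,0.08,0],
  [0.009,-0.045,0.1,0],
  [0.009,-0.045,0.1,0],
  [0.009,-0.045,0.1,0],
  [0.009,-0.045,0.1,0],
  [0.009,-0.045,0.1,0],
])

```text
time: 3.25
eef_pos: [0.5901, 0.1653, 0.121]
tcp_rot: [-0.0, 1.0, -0.0, 0.001]
force: [-0.7, 0.3, 0.6]
finger_gap: 0.0854
grip_force: 0.0
```

```bash
python3 obj.py w3
```

```text
[0.59001991 0.16537979 0.12087379] [1.0, -0.0, 0.001] 3.3
460 192 0.602 0.0223 0.0397 0.0265 0.0465
278 204 0.591 0.1675 0.0548 0.056 0.0237
93 234 0.5669 0.3194 0.0593 0.0597 0.0346
347 270 0.5261 0.1044 0.0327 0.0325 0.0128
4 292 0.5026 0.4219 0.0363 0.0123 0.0201
201 289 0.5062 0.2393 0.0238 0.0211 0.0102
267 336 0.4603 0.1783 0.0168 0.0448 0.025
446 386 0.4396 0.0191 0.0372 0.0351 0.0542
109 392 0.3949 0.3321 0.0202 0.0426 0.03
```

Call:
drive_tool([
  [0.001,-0.001,0.03,0],
  [0.001,-0.001,0.06,0],
  [0.001,-0.001,0.085,0],
  [0.001,-0.001,0.1,0],
  [0.001,-0.001,0.106,0],
  [0.001,-0.001,0.106,0],
  [0.001,-0.001,0.106,0],
  [0.001,-0.001,0.106,0],
])

```text
time: 4.3
eef_pos: [0.5912, 0.1664, 0.015]
tcp_rot: [-0.0, 1.0, -0.0, 0.001]
force: [-0.6, -0.4, 0.6]
finger_gap: 0.0858
grip_force: 0.0
```

Call:
drive_tool([
  [0,0,0,0],
  [0,0,0,0],
  [0,0,0,0],
  [0,0,0,0],
  [0,0,0,0],
  [0,0,0,0],
  [0,0,0,0],
  [0,0,0,0],
], fingers=0.5, grip_force=35)

```text
time: 5.3
eef_pos: [0.5909, 0.1664, 0.0147]
tcp_rot: [0.0, 1.0, -0.0, 0.0]
force: [-0.3, -0.7, 4.7]
finger_gap: 0.0549
grip_force: 36.5
```

Call:
drive_tool([
  [0,0,-0.02,0],
  [0,0,-0.06,0],
  [0,0,-0.1,0],
  [-0.01,0.04,-0.12,0],
  [-0.03,0.09,-0.12,0],
  [-0.05,0.145,-0.12,0],
  [-0.07,0.2,-0.12,0],
  [-0.09,0.255,-0.12,0],
])

```text
time: 6.3
eef_pos: [0.5001, -0.0901, 0.1354]
tcp_rot: [0.0, 1.0, 0.0, 0.001]
force: [1.3, -0.6, -2.1]
finger_gap: 0.0545
grip_force: 37.8
```

Call:
drive_tool([
  [-0.02,0.055,0,0],
  [-0.04,0.11,0,0],
  [-0.06,0.165,0,0],
  [-0.08,0.215,0,0],
  [-0.092,0.254,0,0],
  [-0.092,0.254,0.02,0],
  [-0.092,0.254,0.03,0],
  [-0.092,0.254,0.03,0],
])

```text
time: 7.3
eef_pos: [0.4088, -0.342, 0.1043]
tcp_rot: [-0.0, 1.0, 0.0, -0.0]
force: [-0.1, 0.3, -0.6]
finger_gap: 0.0548
grip_force: 37.9
```

```bash
python3 tray.py w4; python3 tip.py w4; python3 - <<'E'
from h import *
s=get_state();print(s["force"],s["finger_gap"],s["grip_force"])
E
```

```text
[ 0.40901122 -0.34211291  0.10471419] [[1.0, 0.001, -0.0], [0.001, -1.0, 0.0], [-0.0, -0.0, -1.0]] 7.35
63 162 0.4465 -0.2118 0.2132 0.0945 0.0167
275 65 0.5135 -0.3387 0.0795 0.0906 0.0139
360 122 0.4623 -0.4 0.1816 0.0121 0.0167
95 23 0.5403 -0.2172 0.0054 0.004 0.0092
122 23 0.54 -0.2345 0.006 0.0047 0.0095
104 24 0.5393 -0.2226 0.0034 0.0078 0.0097
112 38 0.5324 -0.2267 0.0153 0.0086 0.0095
89 39 0.5306 -0.2108 0.0115 0.0087 0.0098
265 40 0.5301 -0.3313 0.0044 0.0075 0.0094
100 45 0.5273 -0.2185 0.0049 0.0057 0.0095
78 45 0.5268 -0.2025 0.0042 0.0105 0.0098
125 47 0.5256 -0.2352 0.0056 0.0083 0.0096
151 48 0.5251 -0.2533 0.0069 0.0049 0.0097
159 46 0.5264 -0.2589 0.0044 0.0054 0.0093
273 48 0.5252 -0.3367 0.0057 0.0034 0.0094
78 59 0.5185 -0.2001 0.0126 0.0098 0.0097
108 53 0.522 -0.2224 0.0057 0.0086 0.0096
92 55 0.5208 -0.211 0.0032 0.0089 0.0096
243 55 0.5205 -0.316 0.0038 0.0063 0.0093
260 58 0.5187 -0.328 0.005 0.0112 0.0096
299 64 0.5158 -0.3549 0.0097 0.0048 0.0097
89 67 0.5131 -0.2075 0.0084 0.0107 0.0097
108 67 0.5131 -0.2211 0.0069 0.005 0.0096
114 65 0.5147 -0.226 0.00
[... 1393 characters left out ...]
7  0.0369 -0.025 ] inner 0.0256
-0.025 518 [-0.0112 -0.0422 -0.025 ] [ 0.0122  0.0392 -0.02  ] inner 0.0256
-0.02 586 [-0.0112 -0.0427 -0.02  ] [ 0.012   0.0396 -0.015 ] inner 0.0256
-0.015 523 [-0.0109 -0.0428 -0.015 ] [ 0.0216  0.0395 -0.01  ] inner 0.001
-0.01 10057 [-0.0283 -0.0426 -0.01  ] [ 0.0278  0.0394 -0.005 ] inner 0.0001
-0.005 817 [-0.0104 -0.0425 -0.005 ] [ 0.0286  0.0395 -0.    ] inner 0.0001
-0.0 530 [ 0.0063 -0.0418  0.    ] [0.0286 0.0386 0.005 ] inner 0.0001
0.005 227 [ 0.0084 -0.0351  0.005 ] [0.0282 0.0321 0.01  ] inner 0.0002
0.01 161 [ 0.0133 -0.0256  0.01  ] [0.0278 0.0212 0.0145] inner 0.0002
[ 0.06842707  0.35910981 -1.56778929] 0.05456514147584147 37.85340964794159
```

View pics/w4.png

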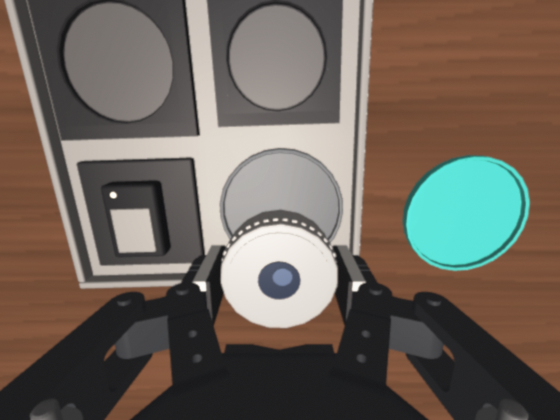

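Pancake held level at (279,275), over the base (281,195). Lowering it in now.

Call:
drive_tool([
  [0,0.001,0.03,0],
  [0,0.001,0.055,0],
  [0,0.001,0.07,0],
  [0,0.001,0.076,0],
  [0,0.001,0.079,0],
  [0,0.001,0.081,0],
  [0,0.001,0.082,0],
  [0,0.001,0.082,0],
])

```text
time: 8.35
eef_pos: [0.4089, -0.3437, 0.0228]
tcp_rot: [0.0, 1.0, -0.0, 0.0]
force: [-0.5, 0.9, 2.6]
finger_gap: 0.0548
grip_force: 38.1
```

Call:
drive_tool([
  [0,0,0,0],
  [0,0,0,0],
  [0,0,0,0],
  [0,0,0,0],
  [0,0,0,0],
  [0,0,0,0],
  [0,0,0,0],
  [0,0,0,0],
], fingers=0.15)

```text
time: 9.35
eef_pos: [0.4088, -0.3436, 0.0223]
tcp_rot: [0.0, 1.0, -0.0, 0.0]
force: [0.8, -0.4, -0.1]
finger_gap: 0.0729
grip_force: 0.0
```

Call:
drive_tool([
  [0,0,-0.02,0],
  [0,0,-0.06,0],
  [0,0,-0.09,0],
  [0,0,-0.1,0],
  [0,0,-0.1,0],
  [0,0,-0.1,0],
  [0,0,-0.1,0],
  [0,0,-0.1,0],
], fingers=0)

```text
time: 10.35
eef_pos: [0.4086, -0.3435, 0.1217]
tcp_rot: [-0.0, 1.0, -0.0, -0.0]
force: [0.6, 0.4, -0.4]
finger_gap: 0.0855
grip_force: 0.0
```

```bash
python3 tray.py w5 | awk '$6>.02||NR==1'
```

```text
[ 0.40864607 -0.34346108  0.12182861] [[1.0, -0.0, -0.001], [-0.0, -1.0, 0.001], [-0.001, -0.001, -1.0]] 10.4
69 148 0.4495 -0.1971 0.2179 0.0656 0.0168
273 60 0.5161 -0.3384 0.085 0.0908 0.0139
321 179 0.4506 -0.335 0.215 0.1436 0.0167
278 203 0.4086 -0.3422 0.0977 0.0971 0.0137
278 207 0.4091 -0.3416 0.0554 0.0551 0.0316
```

View pics/w5.png

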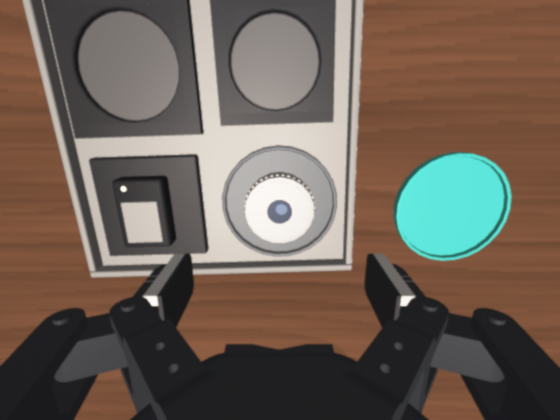

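Lens is at base centre within 1 mm, upright (dish at (278,203), lens at (278,207)). Now the lid.

Call:
drive_tool([
  [0.02,-0.04,-0.03,0],
  [0.05,-0.09,-0.05,-0.08],
  [0.08,-0.145,-0.05,-0.16],
  [0.11,-0.2,-0.05,-0.24],
  [0.14,-0.255,-0.05,-0.33],
  [0.17,-0.31,-0.05,-0.428],
  [0.193,-0.36,-0.05,-0.428],
  [0.193,-0.3645,-0.05,-0.428],
])

```text
time: 11.4
eef_pos: [0.6026, 0.0241, 0.1718]
tcp_rot: [-0.0, 0.977, 0.214, 0.0]
force: [0.0, 0.1, -0.2]
finger_gap: 0.0854
grip_force: 0.0
```

Call:
drive_tool([
  [0,0,0.02,0],
  [0,0,0.04,0],
  [0,0,0.04,0],
  [0,0,0.04,0],
  [0,0,0.04,0],
  [0,0,0.04,0],
  [0,0,0.04,0],
  [0,0,0.04,0],
])

```text
time: 12.4
eef_pos: [0.6018, 0.0209, 0.1324]
tcp_rot: [0.0, 0.977, 0.212, 0.0]
force: [-0.8, -0.6, -0.3]
finger_gap: 0.0856
grip_force: 0.0
```

```bash
cat > lid.py <<'E'
from h import *
import sys
P,p,d=snap("wrist",sys.argv[1]); st=get_state(); print(st["eef_pos"],rot(st["tcp_rot"]).round(3)[:,0])
X=cloud(P,d); c=st["eef_pos"]; m=(X[...,2]>.040)&(X[...,2]<.056)&(np.hypot(X[...,0]-c[0],X[...,1]-c[1])<.04)
q=X[m]; print(q.mean(0)); b=cv2.minAreaRect((q[:,:2]*1000).astype(np.float32)); print(b)
A=rot(st["tcp_rot"]); print("in tool",((np.r_[np.array(b[0])/1000,c[2]]-c)@A).round(4),"correct y by +.0013")
E
python3 lid.py w6
```

```text
[0.60183981 0.02092501 0.1323444 ] [0.91  0.415 0.   ]
[0.60356643 0.02261405 0.04770837]
((602.265869140625, 21.84376335144043), (39.78474044799805, 11.685403823852539), 24.315706253051758)
in tool [ 0.0008 -0.0007 -0.    ] correct y by +.0013
```

Call:
drive_tool([
  [0.001,0,0.03,0],
  [0.001,0,0.055,0],
  [0.001,0,0.075,0],
  [0.001,0,0.084,0],
  [0.001,0,0.084,0],
  [0.001,0,0.084,0],
  [0.001,0,0.084,0],
  [0.001,0,0.084,0],
], fingers=0.4)

```text
time: 13.45
eef_pos: [0.6029, 0.0213, 0.0488]
tcp_rot: [0.0, 0.977, 0.212, 0.0]
force: [-0.5, -0.8, -0.0]
finger_gap: 0.0512
grip_force: 0.0
```

Call:
drive_tool([
  [0,0,0,0],
  [0,0,0,0],
  [0,0,0,0],
  [0,0,0,0],
  [0,0,0,0],
  [0,0,0,0],
  [0,0,0,0],
  [0,0,0,0],
], fingers=1, grip_force=25)

```text
time: 14.45
eef_pos: [0.6028, 0.0213, 0.0484]
tcp_rot: [0.0, 0.977, 0.212, 0.0]
force: [-0.7, 0.4, 4.7]
finger_gap: 0.0109
grip_force: 28.3
```

Call:
drive_tool([
  [0,0,-0.02,0],
  [0,0,-0.06,0],
  [0,0,-0.1,0],
  [-0.04,0.03,-0.1,0.05],
  [-0.085,0.065,-0.1,0.12],
  [-0.13,0.1,-0.1,0.2],
  [-0.175,0.134,-0.1,0.28],
  [-0.22,0.168,-0.1,0.36],
])

```text
time: 15.45
eef_pos: [0.4711, -0.2242, 0.1481]
tcp_rot: [-0.0, 0.999, 0.033, -0.0]
force: [1.0, -0.7, 0.2]
finger_gap: 0.0111
grip_force: 27.7
```

```bash
python3 - <<'E'
from h import *
s=get_state();print(s["eef_pos"],rows([.4088,-.3427,.13],np.pi/2),s["finger_gap"])
E
```

```text
[ 0.47114017 -0.22419546  0.14806112] [np.float64(-0.0699), np.float64(0.1142), np.float64(0.0181), np.float64(0.065)] 0.011144848156537537
```

Call:
drive_tool([
  [-0.03,0.05,0,0.065],
  [-0.055,0.09,0.01,0.065],
  [-0.07,0.114,0.018,0.065],
  [-0.07,0.114,0.018,0.065],
  [-0.07,0.114,0.018,0.065],
  [-0.07,0.114,0.018,0.065],
  [-0.07,0.114,0.018,0.065],
  [-0.07,0.114,0.018,0.065],
])

```text
time: 16.45
eef_pos: [0.4104, -0.3409, 0.1304]
tcp_rot: [0.0, 1.0, 0.002, 0.0]
force: [0.7, -0.2, -1.1]
finger_gap: 0.0115
grip_force: 27.7
```

```bash
python3 - <<'E'
from h import *
P,p,d=snap("wrist","w7"); s=get_state();print(s["eef_pos"],rows([.4088,-.3427,.13],np.pi/2))
c=camera_model("wrist");T=c["hand_eye"]; X=cloud((c["intrinsics"],T[:3,:3],T[:3,3]),d)
m=(abs(X[...,0])<.05)&(abs(X[...,1])<.05)&(X[...,2]>-.02)&(X[...,2]<.06)
q=X[m]; 
for lo in np.arange(-.02,.06,.005):
    t=q[(q[:,2]>=lo)&(q[:,2]<lo+.005)]
    if len(t): print(round(lo,3),len(t),t.min(0).round(4),t.max(0).round(4))
E
```

```text
[ 0.41034182 -0.34101517  0.13039775] [np.float64(-0.0015), np.float64(0.0017), np.float64(0.0004), np.float64(0.003)]
-0.02 265 [-0.0112 -0.0206 -0.02  ] [ 0.0118  0.0178 -0.015 ]
-0.015 400 [-0.0059 -0.0206 -0.015 ] [ 0.0118  0.0178 -0.01  ]
-0.01 307 [-0.0103 -0.0208 -0.01  ] [ 0.0118  0.0176 -0.005 ]
-0.005 714 [-0.0196 -0.0207 -0.005 ] [ 0.0186  0.0176 -0.    ]
0.0 1515 [-0.0213 -0.0204  0.    ] [0.0195 0.0175 0.005 ]
0.005 246 [ 0.006  -0.0193  0.005 ] [0.0194 0.0159 0.01  ]
0.01 88 [ 0.0105 -0.0137  0.01  ] [0.0193 0.0101 0.0148]
0.015 7422 [-0.0386 -0.0392  0.0151] [0.037  0.0361 0.02  ]
0.02 246 [-0.0111 -0.0354  0.02  ] [0.037  0.0353 0.025 ]
0.025 212 [ 0.0166 -0.0351  0.025 ] [0.0371 0.032  0.03  ]
0.03 184 [ 0.0172 -0.0343  0.03  ] [0.037  0.0315 0.035 ]
0.035 163 [ 0.0165 -0.0344  0.035 ] [0.037  0.032  0.0399]
0.04 153 [ 0.0161 -0.0351  0.04  ] [0.0369 0.0323 0.045 ]
0.045 82 [ 0.0196 -0.0316  0.045 ] [0.0368 0.0298 0.0481]
```

View pics/w7.png

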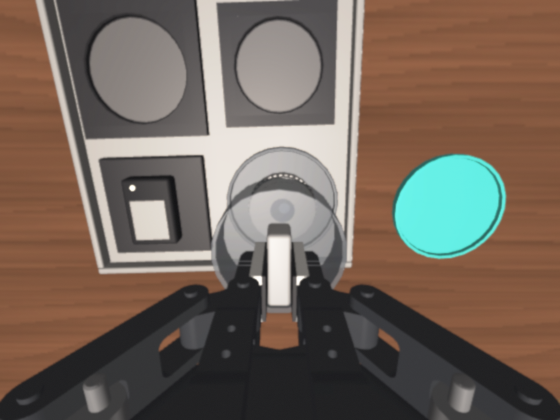

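Lid held level and over the base. Lowering.

Call:
drive_tool([
  [-0.001,0.002,0.015,0],
  [-0.001,0.002,0.03,0],
  [-0.001,0.002,0.045,0],
  [-0.001,0.002,0.058,0],
  [-0.001,0.002,0.066,0],
  [-0.001,0.002,0.071,0],
  [-0.001,0.002,0.074,0],
  [-0.001,0.002,0.074,0],
])

```text
time: 17.5
eef_pos: [0.4093, -0.3434, 0.0566]
tcp_rot: [0.0, 1.0, 0.001, 0.0]
force: [0.0, 0.4, 0.4]
finger_gap: 0.0111
grip_force: 27.7
```

Call:
drive_tool([
  [0,0,0,0],
  [0,0,0,0],
  [0,0,0,0],
  [0,0,0,0],
  [0,0,0,0],
  [0,0,0,0],
  [0,0,0,0],
  [0,0,0,0],
], fingers=0.6)

```text
time: 18.5
eef_pos: [0.4092, -0.3433, 0.0563]
tcp_rot: [0.0, 1.0, 0.001, 0.0]
force: [0.9, 0.3, 0.1]
finger_gap: 0.0341
grip_force: 0.0
```

Call:
drive_tool([
  [0,0,-0.02,0],
  [0,0,-0.06,0],
  [0,0,-0.1,0],
  [0,0,-0.1,0],
  [0,0,-0.1,0],
  [0,0,-0.1,0],
  [0,0,-0.1,0],
  [0,0,-0.1,0],
], fingers=0)

```text
time: 19.5
eef_pos: [0.4091, -0.3432, 0.1558]
tcp_rot: [-0.0, 1.0, 0.001, -0.0]
force: [0.3, 0.1, 0.4]
finger_gap: 0.0856
grip_force: 0.0
```

```bash
python3 lid.py w8;python3 tray.py w8b | awk '$6>.015||NR==1'
```

```text
[ 0.40910483 -0.34325493  0.15595819] [ 1.     0.003 -0.   ]
[ 0.41192455 -0.34162805  0.05393667]
((401.46563720703125, -341.4942626953125), (58.08818054199219, 50.79954528808594), 20.494869232177734)
in tool [-0.0076 -0.0018  0.    ] correct y by +.0013
[ 0.40909819 -0.34325754  0.15603644] [[1.0, 0.003, -0.0], [0.003, -1.0, 0.0], [-0.0, -0.0, -1.0]] 19.6
202 155 0.4551 -0.2852 0.2289 0.2431 0.0168
275 63 0.5186 -0.3384 0.0903 0.0904 0.014
135 60 0.5252 -0.2187 0.0094 0.0171 0.0095
124 81 0.508 -0.206 0.0171 0.0252 0.0097
260 86 0.506 -0.3253 0.009 0.0219 0.0095
159 107 0.4882 -0.2362 0.0144 0.0249 0.0099
278 194 0.4085 -0.3416 0.0753 0.0749 0.0389
165 194 0.4053 -0.2327 0.0582 0.0412 0.0305
```

View pics/w8.png

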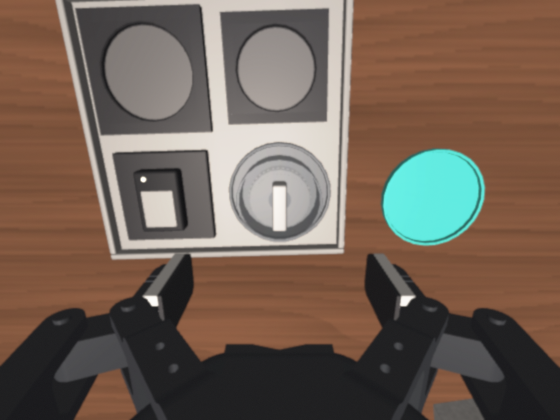

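Lid is centred on the base, level, top at 38 mm, i.e. down on the floor (bar at (280,206)). Now the short converter.

Call:
drive_tool([
  [0.004,-0.05,0,0],
  [0.008,-0.11,0,0],
  [0.012,-0.17,0,0],
  [0.016,-0.23,0,0],
  [0.02,-0.29,0,0],
  [0.024,-0.35,0,0],
  [0.03,-0.41,0,0],
  [0.034,-0.465,0,0],
])

```text
time: 20.6
eef_pos: [0.4419, 0.1239, 0.1564]
tcp_rot: [-0.0, 1.0, 0.002, 0.0]
force: [1.2, 0.6, 0.4]
finger_gap: 0.0856
grip_force: 0.0
```

Call:
drive_tool([
  [0.001,-0.04,0,0],
  [0.001,-0.055,0.01,0],
  [0.001,-0.055,0.026,0],
  [0.001,-0.055,0.026,0],
  [0.001,-0.055,0.026,0],
  [0.001,-0.055,0.026,0],
  [0.001,-0.055,0.026,0],
  [0.001,-0.055,0.026,0],
])

```text
time: 21.6
eef_pos: [0.4428, 0.1767, 0.1305]
tcp_rot: [-0.0, 1.0, 0.001, 0.0]
force: [-0.5, -0.4, -1.0]
finger_gap: 0.0854
grip_force: 0.0
```

```bash
python3 obj.py w9
```

```text
[0.44274159 0.176764   0.13040582] [1.0, 0.003, 0.0] 21.65
79 40 0.5632 0.3196 0.0525 0.0599 0.0345
371 101 0.5257 0.1044 0.0326 0.032 0.0128
196 116 0.514 0.2452 0.0055 0.0043 0.0103
193 123 0.5088 0.248 0.0095 0.0098 0.0105
204 131 0.504 0.2412 0.0193 0.015 0.0103
192 130 0.502 0.25 0.0089 0.0066 0.0104
473 202 0.4488 0.0238 0.0551 0.0567 0.0537
277 202 0.4434 0.1788 0.0493 0.0489 0.0258
101 233 0.4179 0.3268 0.0654 0.0659 0.0304
16 256 0.3892 0.4081 0.0424 0.0133 0.0436
```

Call:
drive_tool([
  [0.001,-0.001,0.03,0],
  [0.001,-0.001,0.06,0],
  [0.001,-0.001,0.09,0],
  [0.001,-0.001,0.108,0],
  [0.001,-0.001,0.114,0],
  [0.001,-0.001,0.114,0],
  [0.001,-0.001,0.114,0],
  [0.001,-0.001,0.114,0],
])

```text
time: 22.65
eef_pos: [0.444, 0.1779, 0.0169]
tcp_rot: [-0.0, 1.0, 0.001, 0.001]
force: [-0.3, 0.3, 0.2]
finger_gap: 0.0855
grip_force: 0.0
```

Call:
drive_tool([
  [0,0,0,0],
  [0,0,0,0],
  [0,0,0,0],
  [0,0,0,0],
  [0,0,0,0],
  [0,0,0,0],
  [0,0,0,0],
  [0,0,0,0],
], fingers=0.6, grip_force=40)

```text
time: 23.65
eef_pos: [0.4437, 0.1778, 0.0167]
tcp_rot: [-0.0, 1.0, 0.001, 0.0]
force: [-1.3, -0.4, 6.7]
finger_gap: 0.0492
grip_force: 40.2
```

Call:
drive_tool([
  [0,0,-0.02,0],
  [0,0,-0.06,0],
  [0,0,-0.1,0],
  [0.005,0.04,-0.12,0],
  [0.012,0.095,-0.12,0],
  [0.02,0.15,-0.12,0],
  [0.028,0.205,-0.12,0],
  [0.036,0.26,-0.12,0],
])

```text
time: 24.65
eef_pos: [0.4803, -0.0839, 0.1362]
tcp_rot: [-0.0, 1.0, 0.001, -0.0]
force: [1.0, 1.0, -1.8]
finger_gap: 0.0489
grip_force: 42.6
```

Call:
drive_tool([
  [0.007,0.055,0,0],
  [0.015,0.11,0,0],
  [0.022,0.165,0,0],
  [0.03,0.22,0,0],
  [0.038,0.257,0,0],
  [0.038,0.257,0.03,0],
  [0.038,0.257,0.03,0],
  [0.038,0.257,0.03,0],
])

```text
time: 25.65
eef_pos: [0.5193, -0.3387, 0.1069]
tcp_rot: [-0.0, 1.0, 0.002, -0.0]
force: [0.3, -0.2, -1.1]
finger_gap: 0.0486
grip_force: 42.5
```

```bash
cat > held.py <<'E'
from h import *
import sys
P,p,d=snap("wrist",sys.argv[1]); s=get_state(); print(s["eef_pos"],s["finger_gap"])
for b in blobs(P,d,.011,(.3,.62,-.45,-.14),.05): print(*b)
c=camera_model("wrist");T=c["hand_eye"]; X=cloud((c["intrinsics"],T[:3,:3],T[:3,3]),d)
m=(abs(X[...,0])<.035)&(abs(X[...,1])<.022)&(X[...,2]>-.045)&(X[...,2]<.03)
q=X[m]; z=np.percentile(q[:,2],30); t=q[abs(q[:,2]-z)<.003]; print("top z",z.round(4),"x",t[:,0].min().round(4),t[:,0].max().round(4),"max z",q[:,2].max())
print("plane",np.linalg.lstsq(np.c_[t[:,:2],np.ones(len(t))],t[:,2],rcond=None)[0].round(3))
E
python3 held.py w10
```

```text
[ 0.51946651 -0.33868938  0.10724981] 0.048354156192294544
186 178 0.4997 -0.2832 0.1672 0.2388 0.0168
140 206 0.5149 -0.2283 0.1032 0.1032 0.014
281 186 0.5247 -0.3382 0.0788 0.0902 0.0139
140 290 0.4405 -0.2187 0.0193 0.0626 0.014
328 301 0.4333 -0.3811 0.0121 0.0061 0.0141
283 330 0.4234 -0.3419 0.0338 0.0744 0.0391
122 345 0.3869 -0.1923 0.0092 0.0052 0.0144
165 359 0.3881 -0.2359 0.0234 0.0228 0.0314
156 380 0.345 -0.2195 0.0081 0.0366 0.0169
top z -0.0083 x -0.0258 0.0249 max z 0.016901406183228107
plane [ 0.009  0.004 -0.008]
```

Call:
drive_tool([
  [0,0.001,0.03,0],
  [0,0.001,0.055,0],
  [0,0.001,0.07,0],
  [0,0.001,0.076,0],
  [0,0.001,0.08,0],
  [0,0.001,0.082,0],
  [0,0.001,0.0828,0],
  [0,0.001,0.0828,0],
])

```text
time: 26.7
eef_pos: [0.5194, -0.3402, 0.0248]
tcp_rot: [0.0, 1.0, 0.001, 0.001]
force: [-1.9, 0.9, 4.9]
finger_gap: 0.0485
grip_force: 43.5
```

Call:
drive_tool([
  [0,0,0,0],
  [0,0,0,0],
  [0,0,0,0],
  [0,0,0,0],
  [0,0,0,0],
  [0,0,0,0],
  [0,0,0,0],
  [0,0,0,0],
], fingers=0.15)

```text
time: 27.7
eef_pos: [0.5191, -0.34, 0.0235]
tcp_rot: [0.0, 1.0, 0.001, -0.0]
force: [0.5, 0.5, -0.1]
finger_gap: 0.0726
grip_force: 0.0
```

Call:
drive_tool([
  [0,0,-0.02,0],
  [0,0,-0.06,0],
  [0,0,-0.1,0],
  [0,0,-0.12,0],
  [0,0,-0.12,0],
  [0,0,-0.12,0],
  [0,0,-0.12,0],
  [0,0,-0.12,0],
], fingers=0)

```text
time: 28.7
eef_pos: [0.5189, -0.3399, 0.1427]
tcp_rot: [-0.0, 1.0, 0.001, -0.001]
force: [0.6, -0.2, 0.6]
finger_gap: 0.0854
grip_force: 0.0
```

```bash
python3 tray.py w11 | awk '$6>.02||NR==1'
```

```text
[ 0.51900151 -0.33990021  0.14287153] [[1.0, 0.003, -0.001], [0.003, -1.0, 0.001], [-0.001, -0.001, -1.0]] 28.75
158 197 0.5147 -0.2283 0.1037 0.1038 0.014
279 195 0.5192 -0.3385 0.0491 0.0495 0.0332
165 199 0.5152 -0.2326 0.0244 0.0228 0.0097
138 274 0.4317 -0.2042 0.0356 0.034 0.0142
207 349 0.3467 -0.2609 0.007 0.038 0.0167
```

Short converter is down in the small nest within 1 mm (top at 32 mm). Now the long one.

Call:
drive_tool([
  [0,-0.05,-0.02,0],
  [0,-0.11,-0.03,0],
  [0,-0.17,-0.03,0],
  [0,-0.23,-0.03,0],
  [0,-0.29,-0.03,0],
  [0,-0.35,-0.03,0],
  [0,-0.41,-0.03,0],
  [0,-0.47,-0.03,0],
])

```text
time: 29.75
eef_pos: [0.5176, 0.132, 0.1734]
tcp_rot: [0.0, 1.0, 0.001, 0.0]
force: [1.5, -0.1, -0.3]
finger_gap: 0.0852
grip_force: 0.0
```

Call:
drive_tool([
  [0,-0.06,0,0],
  [0,-0.12,0,0],
  [0,-0.18,0,0],
  [0,-0.24,0,0],
  [-0.005,-0.29,0,0],
  [-0.01,-0.31,0,0],
  [-0.01,-0.311,0,0],
  [-0.01,-0.311,0,0],
])

```text
time: 30.75
eef_pos: [0.5072, 0.4397, 0.1733]
tcp_rot: [0.0, 1.0, 0.001, -0.0]
force: [-0.1, 0.1, -0.2]
finger_gap: 0.0851
grip_force: 0.0
```

```bash
sed -i 's/,\.6),\.07/,.65),.07/' obj.py; python3 obj.py w12
```

```text
[0.50742601 0.43958572 0.17350692] [1.0, 0.001, -0.0] 30.8
129 122 0.5582 0.5737 0.2101 0.0087 0.0481
226 60 0.6204 0.484 0.0585 0.0589 0.0498
55 95 0.5943 0.6378 0.0519 0.0244 0.0307
412 128 0.5669 0.3202 0.059 0.0595 0.0344
271 194 0.5074 0.4477 0.0595 0.0588 0.0498
466 191 0.5052 0.2475 0.0143 0.0122 0.0099
386 261 0.4224 0.3272 0.0573 0.0655 0.0303
286 298 0.3921 0.4325 0.0605 0.0589 0.0497
```

View pics/w12.png

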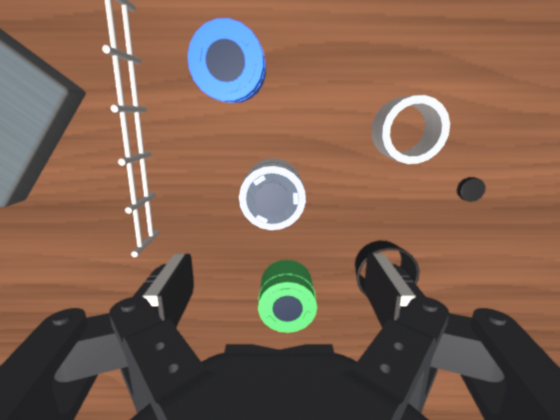

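Steel converter at (271,194), between blue (226,60) and green (286,298); hood and tube are clear to the right.

Call:
drive_tool([
  [0,-0.006,0.02,0],
  [0,-0.007,0.05,0],
  [0,-0.007,0.08,0],
  [0,-0.007,0.11,0],
  [0,-0.007,0.13,0],
  [0,-0.007,0.14,0],
  [0,-0.007,0.144,0],
  [0,-0.007,0.144,0],
])

```text
time: 31.8
eef_pos: [0.5072, 0.4481, 0.0299]
tcp_rot: [-0.0, 1.0, 0.001, 0.0]
force: [-0.4, -0.1, 1.0]
finger_gap: 0.0855
grip_force: 0.0
```

Call:
drive_tool([
  [0,0,0,0],
  [0,0,0,0],
  [0,0,0,0],
  [0,0,0,0],
  [0,0,0,0],
  [0,0,0,0],
  [0,0,0,0],
  [0,0,0,0],
], fingers=0.5, grip_force=50)

```text
time: 32.8
eef_pos: [0.5072, 0.4481, 0.0306]
tcp_rot: [-0.0, 1.0, 0.001, 0.001]
force: [-0.2, -1.0, 5.3]
finger_gap: 0.059
grip_force: 53.5
```

Call:
drive_tool([
  [0,0,-0.02,0],
  [0,0,-0.06,0],
  [0,0,-0.1,0],
  [0,0.04,-0.13,0],
  [0,0.095,-0.13,0],
  [0,0.15,-0.13,0],
  [0.004,0.205,-0.13,0],
  [0.004,0.26,-0.13,0],
])

```text
time: 33.8
eef_pos: [0.5117, 0.1864, 0.1608]
tcp_rot: [-0.0, 1.0, 0.001, 0.001]
force: [1.4, -0.5, -2.7]
finger_gap: 0.0584
grip_force: 54.9
```

Call:
drive_tool([
  [0,0.055,0,0],
  [0,0.115,0,0],
  [0,0.175,0,0],
  [0,0.235,0,0],
  [0,0.29,0,0],
  [0.003,0.345,0,0],
  [0.003,0.39,0,0],
  [0.003,0.415,0,0],
])

```text
time: 34.8
eef_pos: [0.5156, -0.2292, 0.1607]
tcp_rot: [0.0, 1.0, 0.001, 0.001]
force: [-0.2, 0.5, -2.4]
finger_gap: 0.059
grip_force: 55.0
```

Call:
drive_tool([
  [0,0.003,0.02,0],
  [0,0.003,0.04,0],
  [0,0.003,0.04,0],
  [0,0.003,0.04,0],
  [0,0.003,0.04,0],
  [0,0.003,0.04,0],
  [0,0.003,0.04,0],
  [0,0.003,0.04,0],
])

```text
time: 35.8
eef_pos: [0.5159, -0.23, 0.1196]
tcp_rot: [0.0, 1.0, 0.001, 0.0]
force: [-0.3, -0.4, -2.3]
finger_gap: 0.0582
grip_force: 55.0
```

```bash
python3 held.py w13
```

```text
[ 0.51585021 -0.22998211  0.11953854] 0.058569448150416877
370 171 0.4987 -0.2844 0.1692 0.2409 0.0167
279 175 0.5222 -0.2284 0.0889 0.1028 0.0139
414 275 0.443 -0.3519 0.0294 0.0681 0.0137
408 288 0.4432 -0.3404 0.007 0.0228 0.0376
220 332 0.3913 -0.1726 0.0522 0.0074 0.017
290 340 0.3872 -0.2329 0.0058 0.0386 0.0307
454 354 0.3624 -0.4028 0.01 0.0063 0.0164
399 360 0.383 -0.3371 0.0259 0.0166 0.0393
top z -0.0185 x -0.0301 0.0308 max z 0.029848820374944546
plane [ 0.008  0.005 -0.018]
```

Call:
drive_tool([
  [-0.001,0,0.03,0],
  [-0.001,0,0.055,0],
  [-0.001,0,0.068,0],
  [-0.001,0,0.074,0],
  [-0.001,0,0.078,0],
  [-0.001,0,0.08,0],
  [-0.001,0,0.0815,0],
  [-0.001,0,0.0815,0],
])

```text
time: 36.85
eef_pos: [0.515, -0.2301, 0.0386]
tcp_rot: [0.0, 1.0, 0.001, 0.0]
force: [-0.7, -0.6, 2.1]
finger_gap: 0.059
grip_force: 55.4
```

Call:
drive_tool([
  [0,0,0,0],
  [0,0,0,0],
  [0,0,0,0],
  [0,0,0,0],
  [0,0,0,0],
  [0,0,0,0],
  [0,0,0,0],
  [0,0,0,0],
], fingers=0)

```text
time: 37.85
eef_pos: [0.5149, -0.23, 0.038]
tcp_rot: [0.0, 1.0, 0.001, 0.0]
force: [0.2, -0.5, 0.0]
finger_gap: 0.0855
grip_force: 0.0
```

Call:
drive_tool([
  [0,0,-0.02,0],
  [0,0,-0.06,0],
  [0,0,-0.12,0],
  [-0.03,0.03,-0.16,0],
  [-0.05,0.06,-0.17,0],
  [-0.05,0.06,-0.17,0],
  [-0.05,0.06,-0.17,0],
  [-0.05,0.06,-0.17,0],
])

```text
time: 38.85
eef_pos: [0.4653, -0.2893, 0.2073]
tcp_rot: [-0.0, 1.0, 0.002, -0.0]
force: [-0.9, 0.2, -0.6]
finger_gap: 0.0852
grip_force: 0.0
```

```bash
python3 tray.py w14 | awk '$6>.02||NR==1'; python3 - <<'E'
from h import *
P,p,d=snap("scene","s2")
for b in blobs(P,d,.009,(.35,.65,-.1,.5)): print(*b)
E
```

```text
[ 0.46534451 -0.28936535  0.207444  ] [[1.0, 0.004, -0.001], [0.004, -1.0, 0.001], [-0.001, -0.001, -1.0]] 38.9
275 128 0.4797 -0.2844 0.2063 0.2415 0.0168
226 130 0.5148 -0.2285 0.1013 0.1031 0.0142
327 131 0.5189 -0.338 0.0484 0.0494 0.033
324 229 0.4082 -0.3415 0.0759 0.0755 0.039
231 228 0.4051 -0.2321 0.0588 0.0411 0.0304
278 274 0.3472 -0.2878 0.0129 0.2119 0.0169
375 134 0.3921 0.4282 0.0614 0.0629 0.0509
356 153 0.4173 0.3239 0.0697 0.0732 0.0312
445 165 0.6201 0.472 0.0591 0.0552 0.051
391 180 0.5658 0.3139 0.0606 0.063 0.0351
355 184 0.5058 0.2352 0.0285 0.0263 0.0126
281 201 0.4483 0.0182 0.0577 0.0561 0.0558
323 209 0.5248 0.1006 0.0309 0.0333 0.0147
```

View pics/w14.png

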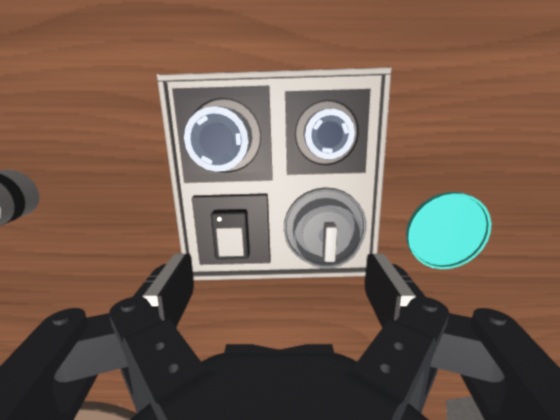

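All four are in place: long (217,138), short (328,133), lid over the lens (325,229). The bystanders haven't moved. I'll check the long one's height, then hand in.

```bash
python3 - <<'E'
from h import *
P,p,d=snap("wrist","w15"); ok=False
for b in blobs(P,d,.045,(.4,.62,-.3,-.15),.07):
    print(*b); ok|=np.hypot(b[2]-.5148,b[3]+.2285)<.006 and abs(b[6]-.0565)<.004
print(ok)
if ok: print(sign_off())
E
```

```text
215 138 0.5147 -0.2285 0.059 0.059 0.0579
True
the job is handed in; nothing more can be done
None
```

The kit is packed and handed in at about 39 s of the 106 s allowed. The pancake lens is in the base with the lid level over it, and both converters are fully down in their nests, each within about 1 mm of centre. The tall lens, tube and hood are where they started.

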